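# Sample held ready over the free well of the dry block heater

### The arm

A 6-joint arm with a two-finger parallel gripper is mounted at the origin on a cart in front of the work surface, level with it; the furniture and walls round the work are solid. World frame = base frame: x ahead of the robot, y to its left, z up, the work surface at z = 0. Lengths are in mm, angles in degrees, forces in N, time in s.
With the tool pointing down it reaches from about 350 to 775 mm from the base axis. Payload 7.3 kg.
Tool frame: the origin (TCP) lies at the very end of the fingers, on their centre line; the grasp point (between the pads) lies ctrl.grip_point_offset behind it (ctrl.grip_point_offset is the distance from the TCP to the grasp point, in mm); z points along the fingers, y is the line along which they close (so a half turn about z gives the same grasp; the last joint's range is limited). The gripper opens to 92 mm and grips with 3 to 60 N. Pads are 19 mm wide; open, the fingers measure 130 mm over their backs; the gripper's body (75 mm by 190 mm) begins 47 mm behind the grasp point.
Start: joints at [-77.006, 19.595, 87.324, -0, 73.075, -8.365], TCP at [191.242, -488.952, 197.941] pointing down, gripper open.
Joint ranges: [-145.02, 145.02], [-44.19, 115.74], [2.07, 154.8], [-57.11, 237.11], [16.16, 152.29], [-177.93, 177.93]. Speed limits (degrees/s): [147.25, 147.25, 180, 180, 180, 180].

### API

Orientations are given as a 3x3 rotation matrix whose columns are the frame's x, y, z axes.
In Python, from rig import ctrl gives the robot as it stands.
- The arm moves only by the tool play_rows, never from a script. Its argument "deltas" is a list that holds one entry, the list of rows, each a list of 7 numbers: the opening, from -1 (shut) to 1 (fully open), so that 0 is half open, then the shift along the tool's x, y, z normalised to -1 to 1, where 1 is 100 mm, then the turn, a rotation vector about the tool's x, y, z normalised to -1 to 1, where 1 is 45 degrees. In form: [[[claw, x, y, z, ax, ay, az], ...]]. A call has exactly 5 rows; each row is the pose to reach, as a shift and turn from the pose commanded when the call began, along the tool's axes at that moment; what a row does not reach only later rows make up. A row lasts 1/8 s, in which the tool goes at most 62.5 mm and 10.7 degrees, less where a joint would pass 70% of its speed; a pose out of reach is approached as far as the arm can. A call with a number of a shift or a turn outside -1 to 1 is refused whole. A call with a gripper value outside its range is refused whole. The fingers move at their own pace and stop on an object; "squeeze" is the grip in N (left out, the last holds). Time passes only in rows, so rows that repeat a pose let the fingers close, or fill a call up. It gives the time, the measured TCP pose, the force, the opening and the grip force at its end, in the units of the state.
- ctrl.get_obs(): the state, without advancing time (a new reading comes with each control period).
- ctrl.grab_frame(name): name is "scene" or "top" or "wrist"; returns a dict with "pixels" (420x560x3 uint8, red, green, blue), "fx", "fy", "cx", "cy" (pixels), "world_from_camera" (4x4, takes a point from camera to world coordinates). Camera axes: x right, y down, z forward; pixel columns grow to the right and rows downward; lengths in mm; the calibration is good to about 2 mm. The wrist camera is an equidistant fisheye: a pixel r from the principal point sees the ray r / f radians off the axis. A picture is of the moment at which its call begins. There is no depth.
- ctrl.sign_off(): hands the job in; it is judged then, once.
The state is a dict: "time_s": time; "qpos": joint angles; "joint_vel": joint speeds; "joint_efforts": joint torques, N m; "tcp_pos": TCP position; "tool_rot": TCP orientation; "wrist_force": force on the tool from outside, world axes, zero at the start; "moment": the same for the moment, N m; "grip_width": finger opening in mm; "grasp_force": force on a finger pad.
Only numpy, scipy, OpenCV 4.12 (cv2) and the standard library are available. Lean on these libraries where they do the work, as an engineer would, in place of code of your own. Each camera call takes 0.05 s, during which the arm holds its last target. There are 200 camera calls.

### The job

Swing the clear hood of the dry block heater up and back until it rests open on its stop. Then take the red-capped tube out of the nearer rack and carry it over the bottles and the caps of the warming tubes, without the tube touching them and leaving everything else where it stands. Bring it upright and centred over the one empty well, its pointed tip about a centimetre above the mouth, and finish still holding it there, touching nothing and not lowered in: I will start the timer the moment it goes in.

Things in the scene. Friction and masses are not known exactly. Their poses are not given: they have to be found in the camera images.
- heater: White dry block heater, fixed, 182 x 136 mm. Origin: underside, below the middle of its aluminium block; x to the back (hinge), y left, z up. Housing from x = -108 to +74 mm, deck 62 mm high. Block top 75 mm up, 6 wells (x = -17, +17; y = -33, 0, +33 mm), each 19 mm wide, 53 mm deep; five hold blue-capped tubes whose caps reach 134 mm above the bench, one is empty.
- hood (a joint): Clear hood of the heater, 124 x 122 x 79 mm (closed top 143 mm above the bench); angle in rad: 0 closed, 1.75 open on its stop, swinging up and back about its back edge. About 0.2 kg, free-moving: let go below about 1.0 it falls shut, beyond 1.1 it falls open onto the stop by itself. Open, it stands 205 mm high, wholly behind the hinge.
- hood_handle (a point): Middle of the hood's black grip tab, which sticks out to the front from the upper edge of the hood's front: 16 mm wide (along the heater's y), 12 mm thick, free for 31 mm in front of the hood; this point is 18 mm in front. Closed: 133 mm above the bench, 146 mm in front of the hinge line, 69 mm above it. Moves and turns with the hood.
- hood_hinge (a point): Middle of the hood's hinge line, 64 mm above the bench; the line runs along this point's y axis (the heater's y).
- free_well_mouth (a point): Centre of the mouth of the one empty well, level with the top of the block (75 mm above the bench); z up. Which of the six wells is empty varies.
- sample_mid (a point): Middle of the red-capped 15 ml tube, 112 mm long, standing upright in the rack: half-way up its axis, 56 mm above the pointed tip. z along the tube toward the cap. Body 16 mm thick, screw cap 20 mm across and 12 mm high at the top (100 to 112 mm above the tip). About 20 g.
- sample_cap (a point): Middle of the red cap, 106 mm above the tube's tip, on its axis: the place to pinch it from above.
- sample_tip (a point): Pointed lower end of the red-capped tube.
- rack: The nearer blue tube rack, fixed, 86 x 159 mm, 62 mm high; origin at the centre of its underside, y along its length. Tubes stand in its middle row, 48 mm apart, their tips 2 mm above the bench; they lift straight out of loose 20 mm holes. Which tube stands where varies.
- rack_tube_green: Green-capped 15 ml tube in the rack, 112 mm long; origin at its tip. Leave it alone.
- rack_tube_blue: Blue-capped 15 ml tube in the rack, 112 mm long; origin at its tip. Leave it alone.
- warm_tube_0: Blue-capped 15 ml tube, 112 mm long, 20 mm cap, warming in a well of the heater; origin at its tip. Leave it alone.
- warm_tube_1: Blue-capped 15 ml tube, 112 mm long, 20 mm cap, warming in a well of the heater; origin at its tip. Leave it alone.
- warm_tube_2: Blue-capped 15 ml tube, 112 mm long, 20 mm cap, warming in a well of the heater; origin at its tip. Leave it alone.
- warm_tube_3: Blue-capped 15 ml tube, 112 mm long, 20 mm cap, warming in a well of the heater; origin at its tip. Leave it alone.
- warm_tube_4: Blue-capped 15 ml tube, 112 mm long, 20 mm cap, warming in a well of the heater; origin at its tip. Leave it alone.
- bottle_black: Small reagent bottle with black cap, 51 mm across, 106 mm high, between rack and heater; origin under its centre. Leave it alone.
- bottle_blue: Small reagent bottle with blue cap, 53 mm across, 98 mm high, between rack and heater; origin under its centre. Leave it alone.
- lab_timer: Beige bench timer, 64 x 64 x 24 mm, on the left near the bench edge; origin under its centre. Leave it alone.
Things that resemble listed ones, but are neither listed nor needed, are in the scene too. What is shaped like the part that bears sample_mid but orange is not meant.

How it is judged (in metres and radians):
On the way, in this order (a step that is already met when the one before it is completed fails the run):
1. the hood is open and rests on its stop (value of joint hood above 1.68 rad and velocity of joint hood below 0.1 rad/s), for 0.2 s.
2. the red-capped tube is lifted clear of the rack (height (world z) of sample_tip above 0.075 m and contact force between sample_tube and the fingers above 0.5 N and value of joint hood above 1.68 rad), for 0.1 s.
At the end, for the whole second after the job is handed in: The hood is open on its stop (over 1.68 rad); the red-capped tube is held in the fingers, at rest, upright within 0.10 rad, its tip within 5 mm of the axis of the empty well and 3 to 25 mm above its mouth, and touches neither the heater, the rack, another tube, a bottle nor the timer (value of joint hood above 1.68 rad and contact force between sample_tube and the fingers above 0.5 N and horizontal distance between sample_tip and free_well_mouth below 0.005 m and z of sample_tip in the frame of free_well_mouth between 0.003 and 0.025 m and angle between sample_tip's own z axis and vertical below 0.1 rad and linear speed of sample_tube below 0.02 m/s and contact force between sample_tube and heater below 0.05 N and contact force between sample_tube and warm_tube_0 below 0.05 N and contact force between sample_tube and warm_tube_1 below 0.05 N and contact force between sample_tube and warm_tube_2 below 0.05 N and contact force between sample_tube and warm_tube_3 below 0.05 N and contact force between sample_tube and warm_tube_4 below 0.05 N and contact force between sample_tube and rack_tube_green below 0.05 N and contact force between sample_tube and rack_tube_blue below 0.05 N and contact force between sample_tube and bottle_black below 0.05 N and contact force between sample_tube and bottle_blue below 0.05 N and contact force between sample_tube and lab_timer below 0.05 N and contact force between sample_tube and rack below 0.05 N); the arm keeps its last pose, push and grip.
It fails at once if another tube, a bottle or the timer is shoved or lifted by more than 20 mm (distance of any of warm_tube_0, warm_tube_1, warm_tube_2, warm_tube_3, warm_tube_4, rack_tube_green, rack_tube_blue, bottle_black, bottle_blue, lab_timer from where it was at the start of the episode above 0.02 m).
It fails at once if the carried tube touches a warming tube, another rack tube, a bottle or the timer (more than 0.2 N) (contact force between sample_tube and warm_tube_0 above 0.2 N or contact force between sample_tube and warm_tube_1 above 0.2 N or contact force between sample_tube and warm_tube_2 above 0.2 N or contact force between sample_tube and warm_tube_3 above 0.2 N or contact force between sample_tube and warm_tube_4 above 0.2 N or contact force between sample_tube and rack_tube_green above 0.2 N or contact force between sample_tube and rack_tube_blue above 0.2 N or contact force between sample_tube and bottle_black above 0.2 N or contact force between sample_tube and bottle_blue above 0.2 N or contact force between sample_tube and lab_timer above 0.2 N).
It fails at once if a bottle is tipped over (angle between any of bottle_black, bottle_blue's own z axis and vertical above 0.5 rad).
It also fails if it takes over 54 s, if anything falls off the work surface, if the arm or the gripper's body presses on something with over 40 N, if the wrist force passes 120 N, or if a joint passes its speed limit or range.

## Working session

There is one attempt and no reset: what is moved stays moved. The work goes in short steps, Python scripts to look and compute and a tool call to move; the robot and the scene stay as the last step left them, time stands still between calls to the robot, and variables do not carry over. Pictures are saved under pics/ and viewed, at most 10 in all, crops included, and the job is handed in when it is done.

Besides the shell and the picture viewer there is one more tool, called by a JSON object that holds its "api" and its "payload". play_rows: Moves the arm, as the interface text tells. Its arguments: {"type":"object","properties":{"deltas":{"type":"array"},"squeeze":{"type":"number"}},"required":["deltas"]}

```bash
mkdir -p pics; python3 - <<'E'
from rig import ctrl
import cv2,pickle,numpy as np
o=ctrl.get_obs();print(o['tcp_pos'],o['tool_rot'],o['grip_width'],ctrl.grip_point_offset)
for n in("scene","top"):
    f=ctrl.grab_frame(n);pickle.dump(f,open(n+'.pkl','wb'))
    cv2.imwrite(f'pics/{n}0.png',cv2.resize(f['pixels'][:,:,::-1],(800,600)))
    print(n,f['fx'],f['cx'],f['cy'],np.round(f['world_from_camera'],3).tolist())
E
```

```text
[ 191.11563218 -488.49416739  197.25598726] [[ 9.31303456e-01  3.64244048e-01 -3.82304843e-04]
 [ 3.64244209e-01 -9.31302348e-01  1.44652152e-03]
 [ 1.70845457e-04 -1.48640282e-03 -9.99998881e-01]] 91.74738493195784 18.8
scene 394.6534856978803 282.58217885308073 210.21552857281876 [[-0.688, -0.352, 0.634, -77.57], [-0.725, 0.304, -0.618, 523.932], [0.025, -0.885, -0.465, 527.527], [0.0, 0.0, 0.0, 1.0]]
top 411.6428916788187 279.92074496675167 212.90756320170422 [[0.019, -0.985, 0.173, 316.837], [-1.0, -0.015, 0.023, -29.173], [-0.02, -0.174, -0.985, 1022.127], [0.0, 0.0, 0.0, 1.0]]
```

View pics/scene0.png

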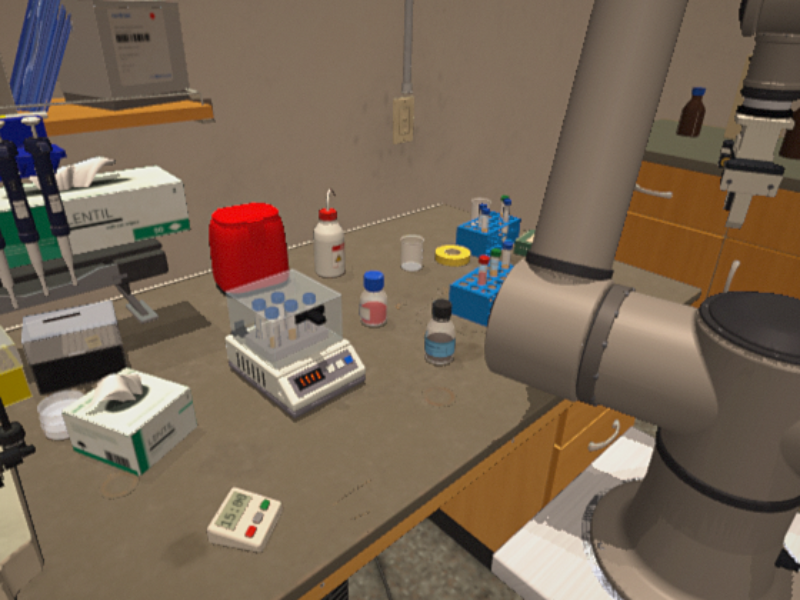

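View pics/top0.png

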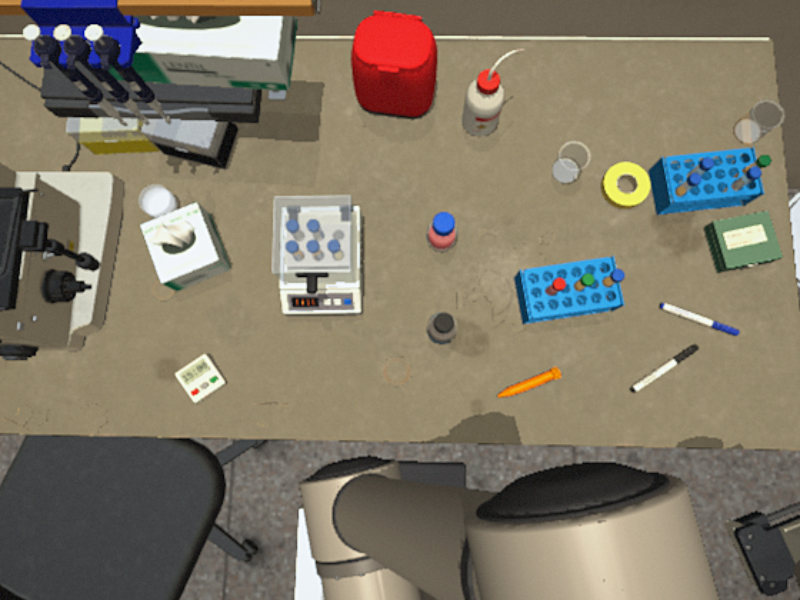

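The top picture (800x600) shows the heater around (320,255) with its tab at (313,280). Five blue caps sit at (292/313,227) and (292/313/335,246), so the empty well is back-right at about (335,227). The red cap is at (559,285) in the nearer rack, with the green and blue caps to its right. The bottles are at (442,230) and (442,327).

```bash
cat >h.py <<'E'
import numpy as np,cv2,pickle
def ray(f,u,v,fish=False):
    T=np.array(f['world_from_camera']);a=(u-f['cx'])/f['fx'];b=(v-f['cy'])/f['fy']
    if fish:
        r=np.hypot(a,b);s=np.sin(r)/r if r>1e-9 else 1;d=np.array([a*s,b*s,np.cos(r)])
    else: d=np.array([a,b,1.])
    return T[:3,3],T[:3,:3]@d
def onz(f,u,v,z,fish=False):
    o,d=ray(f,u,v,fish);return (o+d*(z-o[2])/d[2])[:2]
def tri(fa,pa,fb,pb,fa_=False,fb_=False):
    A=[];B=[]
    for f,p,k in((fa,pa,fa_),(fb,pb,fb_)):
        o,d=ray(f,*p,k);d=d/np.linalg.norm(d);P=np.eye(3)-np.outer(d,d);A.append(P);B.append(P@o)
    return np.linalg.lstsq(np.vstack(A),np.hstack(B),rcond=None)[0]
def blobs(f,lo,hi,amin=15,roi=None):
    h=cv2.cvtColor(f['pixels'],cv2.COLOR_RGB2HSV);m=cv2.inRange(h,lo,hi)
    if roi: k=np.zeros_like(m);k[roi[1]:roi[3],roi[0]:roi[2]]=1;m*=k
    n,l,s,c=cv2.connectedComponentsWithStats(m)
    return [(s[i,4],c[i].round(1).tolist(),s[i,:4].tolist()) for i in range(1,n) if s[i,4]>=amin]
E
python3 - <<'E'
from h import *
T=pickle.load(open('top.pkl','rb'));S=pickle.load(open('scene.pkl','rb'))
def show(n,f,lo,hi,z,roi,amin=15):
    for a,c,b in blobs(f,lo,hi,amin,roi): print(n,a,c,b,onz(f,*c,z).round(1))
show('blueheater',T,(100,80,40),(125,255,255),134,(185,135,255,190))
show('red',T,(0,150,80),(6,255,255),113,(370,185,440,220),8)
show('red2',T,(174,150,80),(180,255,255),113,(370,185,440,220),8)
show('green',T,(45,100,40),(85,255,255),113,(370,185,440,220),8)
show('tab',T,(0,0,0),(180,255,45),139,(205,185,235,210))
show('blackcap',T,(0,0,0),(180,255,60),106,(295,215,325,240))
show('bluecap',T,(100,80,40),(125,255,255),98,(295,145,325,165))
show('rackblue',T,(98,120,60),(118,255,255),62,(355,175,440,230),100)
show('Sred',S,(0,150,80),(6,255,255),108,(325,170,350,205),5)
show('Stab',S,(0,0,0),(180,255,45),135,(205,205,235,235))
show('Sblue',S,(100,80,40),(125,255,255),130,(170,190,230,230))
for n,f,r in(('T',T,(180,130,260,225)),('R',T,(350,165,450,235)),('S',S,(150,180,265,295))):
    cv2.imwrite(f'pics/c{n}.png',cv2.resize(f['pixels'][r[1]:r[3],r[0]:r[2],::-1],None,fx=5,fy=5,interpolation=2))
a=cv2.imread('pics/cT.png');b=cv2.imread('pics/cR.png');
c=np.zeros((475,900,3),np.uint8);c[:,:400]=a;c[:350,400:]=b;cv2.imwrite('pics/c.png',c[:,:800])
E
```

```text
blueheater 54 [204.5, 157.8] [201, 154, 8, 9] [596.6 164.1]
blueheater 52 [218.8, 157.5] [215, 154, 8, 8] [597.7 131.8]
blueheater 53 [204.2, 172.3] [200, 169, 9, 8] [562.9 163. ]
blueheater 56 [218.6, 172.0] [215, 168, 8, 9] [564.  130.7]
blueheater 53 [233.2, 171.7] [230, 168, 8, 9] [565.1  98. ]
red 55 [390.8, 198.7] [387, 195, 9, 8] [ 513.1 -256. ]
green 64 [410.9, 195.5] [407, 191, 9, 9] [ 521.1 -301.1]
tab 70 [218.7, 194.9] [208, 191, 22, 14] [510.5 127.2]
blackcap 25 [309.2, 230.1] [304, 226, 13, 7] [440. -74.]
bluecap 204 [310.0, 156.0] [303, 148, 15, 17] [615.4 -75.1]
rackblue 2376 [397.5, 202.9] [361, 180, 76, 46] [ 514.2 -284.3]
Sred 35 [338.3, 181.5] [335, 179, 8, 6] [ 516.9 -260.5]
Stab 166 [218.5, 220.7] [207, 214, 21, 13] [509.5 131.7]
Sblue 55 [193.8, 207.9] [190, 205, 9, 7] [598.2 133.9]
Sblue 52 [215.8, 208.4] [212, 205, 9, 8] [565.4  99.5]
Sblue 117 [185.6, 215.8] [177, 209, 18, 14] [578.7 166. ]
Sblue 58 [203.1, 213.4] [199, 210, 9, 8] [564.  132.8]
```

View pics/c.png

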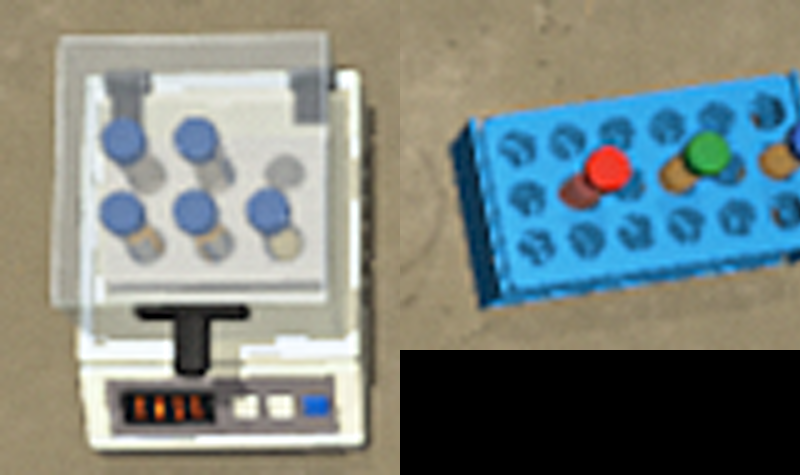

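The crops agree: five caps form a grid, and the dark empty well is at back right (crop 285,170). The tab's tip is at crop (193,372) and the red cap at crop (608,168).

```bash
cat >>h.py <<'E'
def goto(ctrl,p,yaw):
    """needed shift (units of 100mm in tool axes) and turn about tool z (units of 45 deg) for TCP p, tool down, tool-x yaw deg"""
    o=ctrl.get_obs();R=np.array(o['tool_rot']);t=np.radians(yaw);c,s=np.cos(t),np.sin(t)
    Rd=np.array([[c,s,0],[s,-c,0],[0,0,-1]]);from_=np.array(o['tcp_pos'])
    return (R.T@(np.array(p)-from_)/100).round(3),(cv2.Rodrigues(R.T@Rd)[0].ravel()/np.radians(45)).round(3)
E
python3 - <<'E'
from h import *
from rig import ctrl
T=pickle.load(open('top.pkl','rb'));S=pickle.load(open('scene.pkl','rb'))
print('tab tip',onz(T,180+193/5,130+374/5,133),'bar',onz(T,180+193/5,130+313/5,138))
print('well',onz(T,180+285/5,130+170/5,75))
print('red tri',tri(T,(390.8,198.7),S,(338.3,181.5)),'tri caps',tri(T,(233.2,171.7),S,(215.8,208.4)),tri(T,(218.8,157.5),S,(193.8,207.9)))
print(goto(ctrl,(503,128,250),1.9))
E
```

```text
tab tip [489.45470342 127.51410102] bar [515.90951998 127.86645684]
well [600.77248238  98.05102239]
red tri [ 513.84417888 -256.69557244  110.06418311] tri caps [566.47955863  98.69407202 129.30215996] [599.4833933  132.8724823  129.06635114]
(array([ 5.15 , -4.607, -0.52 ]), array([-0.002,  0.   ,  0.432]))
```

{"api": "play_rows", "payload": {"deltas": [[[1,0.2,-0.18,-0.1,0,0,0],[1,0.4,-0.36,-0.2,0,0,0],[1,0.6,-0.54,-0.3,0,0,0],[1,0.8,-0.72,-0.4,0,0,0],[1,1,-0.9,-0.5,0,0,0]]], "squeeze": 10}}

```text
time_s: 0.72
tcp_pos: [251.8, -367.7, 247.9]
tool_rot: [[0.931, 0.364, -0.0], [0.364, -0.931, 0.001], [-0.0, -0.001, -1.0]]
wrist_force: [-0.5, 0.2, -0.2]
grip_width: 92.0
grasp_force: 0.0
```

{"api": "play_rows", "payload": {"deltas": [[[1,0.2,-0.18,0,0,0,0],[1,0.4,-0.36,0,0,0,0],[1,0.6,-0.54,0,0,0,0],[1,0.8,-0.72,0,0,0,0],[1,1,-0.9,0,0,0,0]]]}}

```text
time_s: 1.35
tcp_pos: [312.1, -247.5, 247.7]
tool_rot: [[0.931, 0.364, -0.0], [0.364, -0.931, 0.0], [-0.0, -0.001, -1.0]]
wrist_force: [-0.2, -0.2, 0.3]
grip_width: 92.2
grasp_force: 0.0
```

{"api": "play_rows", "payload": {"deltas": [[[1,0.2,-0.18,0,0,0,0],[1,0.4,-0.36,0,0,0,0],[1,0.6,-0.54,0,0,0,0],[1,0.8,-0.72,0,0,0,0],[1,1,-0.9,0,0,0,0]]]}}

```text
time_s: 1.98
tcp_pos: [372.4, -127.3, 247.7]
tool_rot: [[0.931, 0.364, -0.0], [0.364, -0.931, 0.0], [-0.0, -0.0, -1.0]]
wrist_force: [0.3, -1.0, -0.2]
grip_width: 91.7
grasp_force: 0.0
```

{"api": "play_rows", "payload": {"deltas": [[[1,0.2,-0.18,0,0,0,0],[1,0.4,-0.36,0,0,0,0],[1,0.6,-0.54,0,0,0,0],[1,0.8,-0.72,0,0,0,0],[1,1,-0.9,0,0,0,0]]]}}

```text
time_s: 2.6
tcp_pos: [432.7, -7.1, 247.6]
tool_rot: [[0.931, 0.364, -0.001], [0.364, -0.931, 0.0], [-0.001, -0.0, -1.0]]
wrist_force: [0.2, -0.7, -0.3]
grip_width: 91.4
grasp_force: 0.0
```

{"api": "play_rows", "payload": {"deltas": [[[1,0.2,-0.18,0,0,0,0.09],[1,0.4,-0.36,0,0,0,0.18],[1,0.6,-0.54,0,0,0,0.27],[1,0.8,-0.72,0,0,0,0.36],[1,1,-0.9,0,0,0,0.43]]]}}

```text
time_s: 3.22
tcp_pos: [493.1, 113.1, 247.5]
tool_rot: [[0.999, 0.033, -0.001], [0.033, -0.999, -0.0], [-0.001, 0.0, -1.0]]
wrist_force: [0.1, -0.8, 0.3]
grip_width: 91.8
grasp_force: 0.0
```

```bash
python3 - <<'E'
from h import *
from rig import ctrl
f=ctrl.grab_frame('wrist');pickle.dump(f,open('w1.pkl','wb'))
print(f['fx'],f['cx'],f['cy'],np.round(f['world_from_camera'],2).tolist())
cv2.imwrite('pics/w1.png',f['pixels'][:,:,::-1])
print(goto(ctrl,(500,127.7,123),1.9))
# expected pixel of tab
E
```

```text
325.19226210127806 283.8103104585809 209.8407671434275 [[0.03, -0.96, -0.28, 567.38], [-1.0, -0.03, -0.01, 115.67], [-0.0, 0.28, -0.96, 434.15], [0.0, 0.0, 0.0, 1.0]]
(array([ 0.063, -0.119,  1.243]), array([-0.002,  0.   , -0.001]))
```

View pics/w1.png

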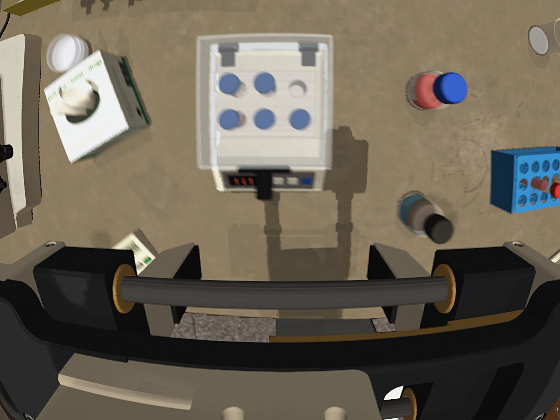

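The wrist view shows the tab from (264,170) to its tip at (264,198), and the empty well at (298,89), so the well identification holds.

```bash
python3 - <<'E'
from h import *
f=pickle.load(open('w1.pkl','rb'))
print('tip',onz(f,264.5,198.5,131,1),'well',onz(f,298,89,75,1))
for a,c,b in blobs(f,(100,80,40),(125,255,255),60,(190,60,340,140)): print(c,onz(f,*c,134,1))
E
```

```text
tip [491.24488511 131.94137524] well [601.22612501 101.59408906]
[264.1, 82.6] [600.70158729 134.81369682]
[228.8, 83.3] [599.95508344 167.21183842]
[228.8, 119.2] [566.3781625  166.43121627]
[263.7, 118.7] [567.20498228 134.19565817]
[299.5, 119.0] [567.95378826 101.55555122]
```

{"api": "play_rows", "payload": {"deltas": [[[0.1,0.03,-0.07,0.2,0,0,0],[0.1,0.06,-0.14,0.4,0,0,0],[0.1,0.06,-0.14,0.6,0,0,0],[0.1,0.06,-0.14,0.8,0,0,0],[0.1,0.06,-0.14,0.9,0,0,0]]]}}

```text
time_s: 3.9
tcp_pos: [497.7, 126.1, 156.7]
tool_rot: [[0.999, 0.035, -0.002], [0.035, -0.999, -0.0], [-0.002, 0.0, -1.0]]
wrist_force: [-0.5, -0.6, 0.7]
grip_width: 51.0
grasp_force: 0.0
```

{"api": "play_rows", "payload": {"deltas": [[[0.1,0,0,0.15,0,0,0],[0.1,0,0,0.25,0,0,0],[0.1,0,0,0.34,0,0,0],[-0.9,0,0,0.34,0,0,0],[-0.9,0,0,0.34,0,0,0]]]}}

```text
time_s: 4.53
tcp_pos: [498.8, 126.5, 124.2]
tool_rot: [[0.999, 0.035, 0.001], [0.035, -0.999, -0.0], [0.001, 0.0, -1.0]]
wrist_force: [-0.2, 0.4, -0.1]
grip_width: 35.0
grasp_force: 0.0
```

{"api": "play_rows", "payload": {"deltas": [[[-1,0,0,0,0,0,0],[-1,0,0,0,0,0,0],[-1,0,0,0,0,0,0],[-1,0,0,0,0,0,0],[-1,0,0,0,0,0,0]]]}}

```text
time_s: 5.15
tcp_pos: [498.5, 126.4, 123.9]
tool_rot: [[0.999, 0.035, 0.0], [0.035, -0.999, -0.0], [0.0, 0.0, -1.0]]
wrist_force: [-0.7, 0.6, -0.6]
grip_width: 0.5
grasp_force: 0.0
```

```bash
python3 - <<'E'
from h import *
from rig import ctrl
f=ctrl.grab_frame('wrist');s=ctrl.grab_frame('scene')
a=f['pixels'][120:400,160:400,::-1];b=s['pixels'][170:310,140:280,::-1]
a=cv2.resize(a,(480,560));b=cv2.resize(b,(320,320),interpolation=2)
c=np.zeros((560,800,3),np.uint8);c[:,:480]=a;c[:320,480:]=b
cv2.imwrite('pics/w2.png',c);o=ctrl.get_obs();print(o['tcp_pos'],o['grip_width'],o['wrist_force'])
E
```

```text
[498.49294472 126.44952152 123.87741589] 0.4846294123719431 [ 0.17923653 -1.02922129 -0.24118868]
```

View pics/w2.png

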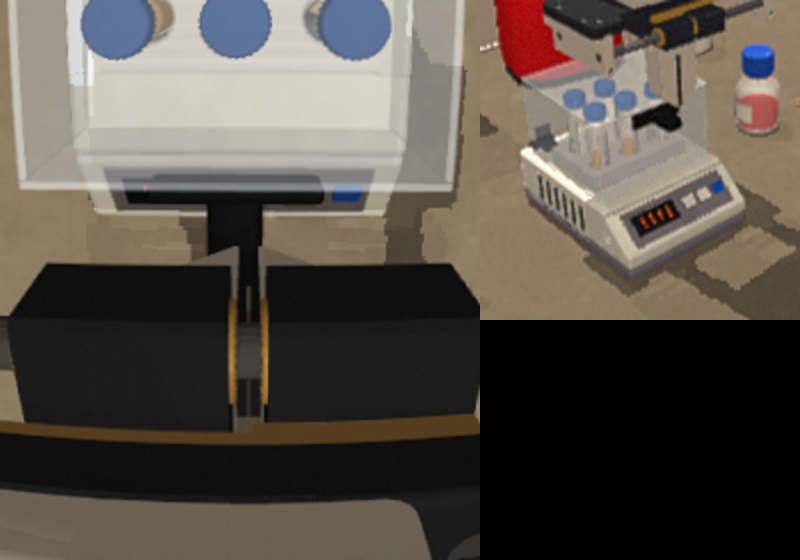

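The wrist crop shows the fingers shut, with the tab coming in at crop (235,235), left of the finger gap (248). The scene crop shows the tab hiding the fingertips at (680,110). I'll project the TCP into both views to check.

```bash
python3 - <<'E'
from h import *
from rig import ctrl
s=ctrl.grab_frame('scene');w=ctrl.grab_frame('wrist');pickle.dump(s,open('s3.pkl','wb'));pickle.dump(w,open('w3.pkl','wb'))
def proj(f,p,fish=0):
    c=np.linalg.inv(f['world_from_camera'])@np.r_[p,1];x,y,z=c[:3]
    if fish: r=np.hypot(x,y);k=np.arctan2(r,z)/r;return np.array([f['cx']+f['fx']*x*k,f['cy']+f['fy']*y*k]).round(1)
    return np.array([f['cx']+f['fx']*x/z,f['cy']+f['fy']*y/z]).round(1)
for n,p in dict(tcp=(498.5,126.4,123.9),tcp20=(498.5,126.4,143.9),tipt=(490,129.5,139),tipb=(490,129.5,127),root=(521,129.5,139)).items():
    print(n,proj(s,p),((proj(s,p)-[140,170])*320/140+[480,0]).round(),((proj(w,p,1)-[160,120])*2).round())
c=cv2.resize(s['pixels'][190:250,190:250,::-1],(590,590),interpolation=2)
cv2.imwrite('pics/s3.png',c)
E
```

```text
tcp [224.1 226.6] [672. 129.] [249. 245.]
tcp20 [223.7 218. ] [671. 110.] [249. 271.]
tipt [225.1 222.2] [675. 119.] [237. 290.]
tipb [225.3 227.4] [675. 131.] [238. 274.]
root [216.  216.5] [654. 106.] [240. 189.]
```

View pics/s3.png

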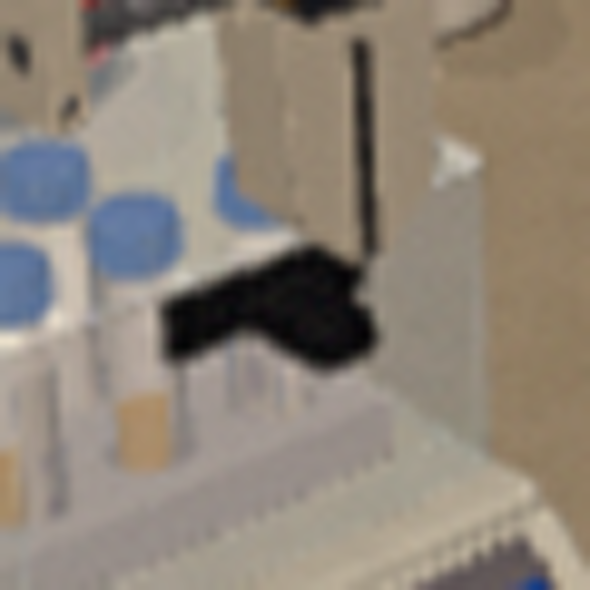

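The view shows the fingertips ending at about crop row 255, which is above the tab (rows 250-365). They are roughly 20 mm higher than the reported TCP. I'll open, go lower and close again, centring on y≈130.

{"api": "play_rows", "payload": {"deltas": [[[0,0,0,0,0,0,0],[0,0,-0.03,0,0,0,0],[0,0,-0.03,0,0,0,0],[0,0,-0.03,0,0,0,0],[0,0,-0.03,0,0,0,0]]]}}

```text
time_s: 5.98
tcp_pos: [498.4, 129.4, 123.9]
tool_rot: [[0.999, 0.035, 0.0], [0.035, -0.999, -0.0], [0.0, 0.0, -1.0]]
wrist_force: [-0.5, 0.3, -0.1]
grip_width: 43.7
grasp_force: 0.0
```

{"api": "play_rows", "payload": {"deltas": [[[0,0,0,0.08,0,0,0],[0,0,0,0.16,0,0,0],[0,0,0,0.2,0,0,0],[-1,0,0,0.2,0,0,0],[-1,0,0,0.2,0,0,0]]]}}

```text
time_s: 6.6
tcp_pos: [498.6, 129.5, 104.0]
tool_rot: [[0.999, 0.035, 0.0], [0.035, -0.999, -0.0], [0.0, 0.0, -1.0]]
wrist_force: [-0.1, 0.4, 0.1]
grip_width: 30.6
grasp_force: 0.0
```

{"api": "play_rows", "payload": {"deltas": [[[-1,0,0,0,0,0,0],[-1,0,0,0,0,0,0],[-1,0,0,0,0,0,0],[-1,0,0,0,0,0,0],[-1,0,0,0,0,0,0]]]}}

```text
time_s: 7.22
tcp_pos: [498.5, 130.3, 104.1]
tool_rot: [[0.999, 0.035, 0.001], [0.035, -0.999, 0.001], [0.001, -0.001, -1.0]]
wrist_force: [0.2, 5.1, 1.2]
grip_width: 15.7
grasp_force: 10.0
```

{"api": "play_rows", "payload": {"deltas": [[[-0.4,0,0,0,0,0,0],[-0.4,0,-0.01,0.03,0,0,0],[-0.4,0,-0.01,0.06,0,0,0],[-1,0,-0.01,0.06,0,0,0],[-1,0,-0.01,0.06,0,0,0]]]}}

```text
time_s: 7.85
tcp_pos: [498.3, 130.4, 97.8]
tool_rot: [[0.999, 0.035, -0.0], [0.035, -0.999, -0.0], [-0.0, 0.0, -1.0]]
wrist_force: [0.7, -1.1, -1.6]
grip_width: 16.0
grasp_force: 10.0
```

{"api": "play_rows", "payload": {"deltas": [[[-1,0,0,0,0,0,0],[-1,0,0,0,0,0,0],[-1,0,0,0,0,0,0],[-1,0,0,0,0,0,0],[-1,0,0,-0.01,0,0,0]]]}}

```text
time_s: 8.48
tcp_pos: [498.9, 130.4, 98.9]
tool_rot: [[0.999, 0.035, 0.001], [0.035, -0.999, -0.0], [0.001, 0.0, -1.0]]
wrist_force: [3.0, -0.9, -2.9]
grip_width: 16.1
grasp_force: 10.0
```

```bash
python3 - <<'E'
from h import *
from rig import ctrl
w=ctrl.grab_frame('wrist');s=ctrl.grab_frame('scene')
c=np.zeros((590,800,3),np.uint8)
c[:,:400]=cv2.resize(s['pixels'][185:244,195:235,::-1],(400,590),interpolation=2)
c[:400,400:]=cv2.resize(w['pixels'][180:280,230:330,::-1],(400,400),interpolation=2)
cv2.imwrite('pics/g1.png',c)
# arc: TCP displacement (x,z) for pinch point of the tab at -149,+69 about hinge
r0=np.array([-150,69.])
for d in range(0,91,6):
    a=np.radians(d);c_,s_=np.cos(a),np.sin(a)
    r=np.array([c_*r0[0]+s_*r0[1],-s_*r0[0]+c_*r0[1]]);print(d,(r-r0).round(0))
E
```

```text
0 [0. 0.]
6 [ 8. 15.]
12 [18. 30.]
18 [29. 43.]
24 [41. 55.]
30 [55. 66.]
36 [69. 75.]
42 [85. 83.]
48 [101.  89.]
54 [118.  93.]
60 [135.  95.]
66 [152.  96.]
72 [169.  95.]
78 [186.  92.]
84 [203.  87.]
90 [219.  81.]
```

View pics/g1.png

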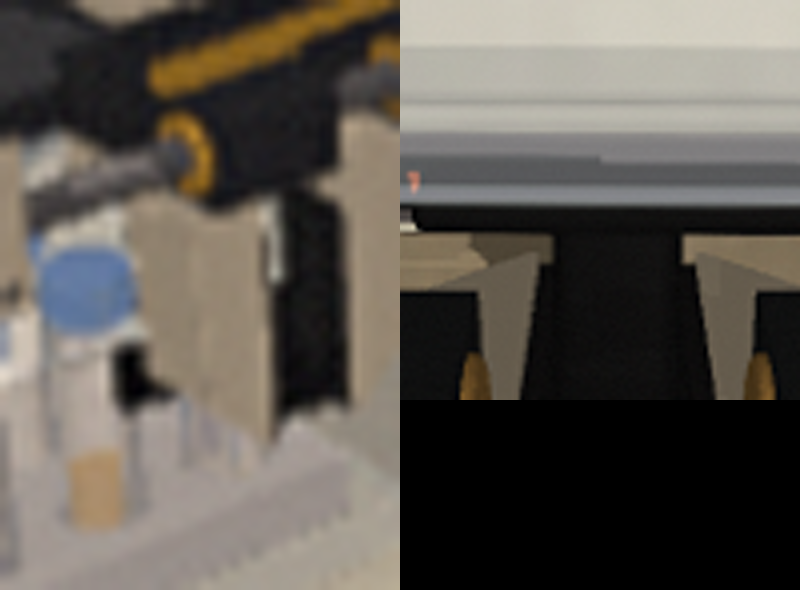

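Scene crop: the near finger covers the tab and its tip is at (270,440), just below the tab's underside (~405), so this is a good grasp. The wrist crop shows the tab between both fingers. Now I'll swing it along the arc.

{"api": "play_rows", "payload": {"deltas": [[[-1,0.08,0,-0.15,0,0,0],[-1,0.18,0,-0.3,0,0,0],[-1,0.29,0,-0.43,0,0,0],[-1,0.41,0,-0.55,0,0,0],[-1,0.55,0,-0.66,0,0,0]]]}}

```text
time_s: 9.2
tcp_pos: [553.2, 132.1, 165.1]
tool_rot: [[0.999, 0.035, -0.001], [0.035, -0.999, -0.001], [-0.001, 0.001, -1.0]]
wrist_force: [1.8, -2.4, -4.3]
grip_width: 16.0
grasp_force: 10.0
```

{"api": "play_rows", "payload": {"deltas": [[[-1,0.14,0,-0.09,0,0,0],[-1,0.3,0,-0.17,0,0,0],[-1,0.46,0,-0.23,0,0,0],[-1,0.63,0,-0.27,0,0,0],[-1,0.8,0,-0.29,0,0,0]]]}}

```text
time_s: 9.82
tcp_pos: [633.6, 134.4, 194.6]
tool_rot: [[0.999, 0.035, 0.0], [0.035, -0.999, -0.001], [-0.0, 0.001, -1.0]]
wrist_force: [0.1, -2.2, 1.6]
grip_width: 16.1
grasp_force: 10.0
```

{"api": "play_rows", "payload": {"deltas": [[[-1,0.17,0,-0.01,0,0,0],[-1,0.34,0,0,0,0,0],[-1,0.51,0,0.03,0,0,0],[-1,0.51,0,0.03,0,0,0],[-1,0.51,0,0.03,0,0,0]]]}}

```text
time_s: 10.45
tcp_pos: [684.2, 135.9, 191.4]
tool_rot: [[0.999, 0.035, 0.001], [0.035, -0.999, -0.002], [0.001, 0.002, -1.0]]
wrist_force: [2.0, -5.8, 2.3]
grip_width: 15.8
grasp_force: 10.0
```

{"api": "play_rows", "payload": {"deltas": [[[0.4,0,0,0,0,0,0],[0.4,0,0,0,0,0,0],[0.4,0,0,0,0,0,0],[0.4,0,0,-0.1,0,0,0],[0.4,0,0,-0.3,0,0,0]]]}}

```text
time_s: 11.08
tcp_pos: [683.8, 137.1, 220.9]
tool_rot: [[0.999, 0.035, -0.002], [0.035, -0.999, -0.0], [-0.002, 0.0, -1.0]]
wrist_force: [-0.0, -0.4, 0.2]
grip_width: 61.0
grasp_force: 0.0
```

{"api": "play_rows", "payload": {"deltas": [[[0.4,-0.2,0,-0.3,0,0,0],[0.4,-0.4,0.2,-0.5,0,0,0],[0.4,-0.6,0.5,-0.5,0,0,0],[0.4,-0.8,0.75,-0.5,0,0,0],[0.4,-1,1,-0.5,0,0,0]]]}}

```text
time_s: 11.7
tcp_pos: [587.2, 32.8, 271.9]
tool_rot: [[0.999, 0.035, 0.001], [0.035, -0.999, -0.0], [0.001, 0.0, -1.0]]
wrist_force: [-0.3, 0.1, -0.3]
grip_width: 64.1
grasp_force: 0.0
```

```bash
python3 - <<'E'
from h import *
from rig import ctrl
w=ctrl.grab_frame('wrist');s=ctrl.grab_frame('scene')
pickle.dump(w,open('w5.pkl','wb'))
c=np.zeros((420,800,3),np.uint8)
c[:,:240]=s['pixels'][:,100:340,::-1];c[:,240:]=w['pixels'][:,:,::-1];cv2.imwrite('pics/o1.png',c)
print(goto(ctrl,(513,-256,200),0))
T=pickle.load(open('top.pkl','rb'))
g=onz(T,410.9,195.5,113);r=onz(T,390.8,198.7,113);print(np.degrees(np.arctan2(*(r-g)[::-1])))
E
```

```text
(array([-0.831,  2.849,  0.725]), array([ 0.001, -0.001,  0.042]))
100.06665419750449
```

View pics/o1.png

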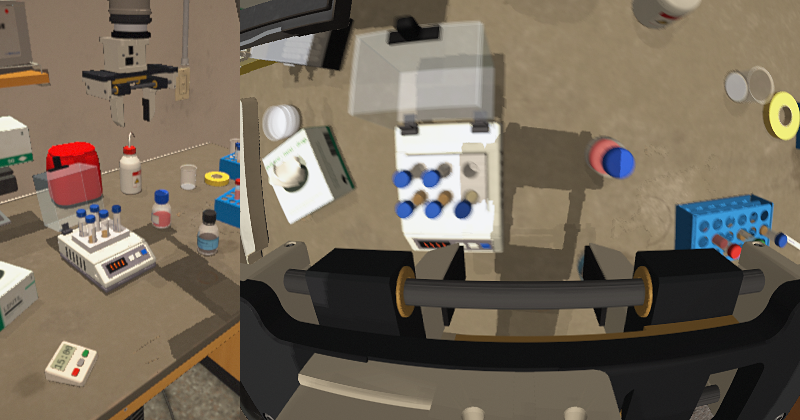

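The hood rests fully open behind the hinge, and everything else is undisturbed (empty well at wrist pixel ≈(232,170)). Next I move to the rack and turn the fingers across its length.

{"api": "play_rows", "payload": {"deltas": [[[0.4,-0.06,0.19,0,0,0,-0.2],[0.4,-0.11,0.38,0,0,0,-0.4],[0.4,-0.17,0.58,0,0,0,-0.6],[0.4,-0.22,0.77,0,0,0,-0.8],[0.4,-0.28,0.96,0,0,0,-1]]]}}

```text
time_s: 12.42
tcp_pos: [563.8, -63.4, 271.5]
tool_rot: [[0.678, 0.735, 0.001], [0.735, -0.678, 0.0], [0.001, 0.001, -1.0]]
wrist_force: [0.3, 0.0, 0.2]
grip_width: 64.5
grasp_force: 0.0
```

{"api": "play_rows", "payload": {"deltas": [[[0.4,-0.18,0.1,0,0,0,-0.2],[0.4,-0.35,0.19,0,0,0,-0.4],[0.4,-0.53,0.29,0,0,0,-0.6],[0.4,-0.7,0.38,0,0,0,-0.8],[0.4,-0.88,0.48,0,0,0,-1]]]}}

```text
time_s: 13.05
tcp_pos: [538.9, -160.5, 271.5]
tool_rot: [[-0.041, 0.999, 0.001], [0.999, 0.041, -0.0], [-0.0, 0.001, -1.0]]
wrist_force: [0.2, -0.0, -0.0]
grip_width: 64.4
grasp_force: 0.0
```

{"api": "play_rows", "payload": {"deltas": [[[0.4,-0.2,-0.06,0.1,0,0,-0.06],[0.4,-0.4,-0.12,0.2,0,0,-0.12],[0.4,-0.6,-0.18,0.3,0,0,-0.18],[0.4,-0.8,-0.24,0.4,0,0,-0.18],[0.4,-0.94,-0.26,0.4,0,0,-0.18]]]}}

```text
time_s: 13.68
tcp_pos: [515.4, -256.1, 230.3]
tool_rot: [[-0.174, 0.985, -0.001], [0.985, 0.174, 0.001], [0.001, -0.001, -1.0]]
wrist_force: [-0.8, 0.9, 0.0]
grip_width: 64.6
grasp_force: 0.0
```

```bash
python3 - <<'E'
from h import *
from rig import ctrl
w=ctrl.grab_frame('wrist');pickle.dump(w,open('w6.pkl','wb'))
for lo,hi in(((0,150,80),(6,255,255)),((174,150,80),(180,255,255)),((45,100,40),(85,255,255))):
    for a,c,b in blobs(w,lo,hi,60): print(a,c,b,onz(w,*c,113,1))
cv2.imwrite('pics/w6.png',w['pixels'][:,:,::-1])
o=ctrl.get_obs();print(o['tcp_pos'],o['qpos'])
# well from w5
f=pickle.load(open('w5.pkl','rb'));g=cv2.cvtColor(f['pixels'],cv2.COLOR_RGB2GRAY)
print(g[158:182:1,222:244:1][::2,::2]);print(onz(f,232,170,75,1))
E
```

```text
2171 [546.9, 65.9] [530, 19, 30, 96] [792.13599422 -40.67878544]
131 [383.5, 63.0] [376, 46, 23, 28] [ 585.38493741 -109.50622613]
126 [524.7, 154.9] [521, 140, 11, 38] [ 778.09065459 -155.69107884]
311 [283.1, 197.2] [274, 187, 19, 21] [ 514.71878232 -255.88604319]
310 [282.9, 241.5] [274, 232, 19, 20] [ 522.43157631 -300.88633811]
[ 515.47683604 -257.71431757  230.80948533] [-3.41536732e+01  2.38140555e+01  7.56543462e+01 -4.54518535e-02
  8.05163686e+01 -4.41405705e+01]
[[203 203 204 204 205 205 204 204 205 205 206]
 [205 205 202 198 203 206 205 205 206 207 206]
 [200 185 171 168 186 176 201 201 202 202 202]
 [184 158 127 125 167 186 180 191 203 203 203]
 [170 133  94  91 164 183 183 180 204 209 210]
 [160 107  94  93 116 188 193 183 192 207 208]
 [152 101  96  97  96 101 171 188 194 199 204]
 [170 102 100 101 102 104 103 138 183 203 207]
 [199 128 101 102 105 105 119 158 189 209 209]
 [205 195 124 110 116 133 151 175 199 205 207]
 [202 203 201 180 170 174 184 195 204 203 204]
 [204 204 204 205 204 203 205 205 204 204 204]]
[599.62330944  95.94165764]
```

{"api": "play_rows", "payload": {"deltas": [[[0.1,0.02,-0.01,0.2,0,0,0],[0.1,0.02,-0.01,0.4,0,0,0],[0.1,0.02,-0.01,0.6,0,0,0],[0.1,0.02,-0.01,0.8,0,0,0],[0.1,0.02,-0.01,0.95,0,0,0]]], "squeeze": 20}}

```text
time_s: 14.35
tcp_pos: [514.7, -253.4, 135.6]
tool_rot: [[-0.175, 0.984, 0.0], [0.984, 0.175, -0.0], [-0.0, 0.0, -1.0]]
wrist_force: [-0.9, 0.5, 0.5]
grip_width: 50.8
grasp_force: 0.0
```

{"api": "play_rows", "payload": {"deltas": [[[0.1,0,0,0.15,0,0,0],[0.1,0,0,0.3,0,0,0],[0.1,0,0,0.45,0,0,0],[0.1,0,0,0.58,0,0,0],[-1,0,0,0.58,0,0,0]]]}}

```text
time_s: 14.98
tcp_pos: [513.7, -253.2, 76.7]
tool_rot: [[-0.175, 0.984, -0.002], [0.984, 0.175, 0.001], [0.002, -0.002, -1.0]]
wrist_force: [-0.5, -0.5, 0.3]
grip_width: 44.4
grasp_force: 0.0
```

{"api": "play_rows", "payload": {"deltas": [[[-1,0,0,0,0,0,0],[-1,0,0,0,0,0,0],[-1,0,0,0,0,0,0],[-1,0,0,0,0,0,0],[-1,0,0,0,0,0,0]]]}}

```text
time_s: 15.6
tcp_pos: [514.5, -253.7, 78.3]
tool_rot: [[-0.175, 0.984, 0.001], [0.984, 0.175, -0.0], [-0.001, 0.001, -1.0]]
wrist_force: [-0.2, 0.6, 2.6]
grip_width: 19.3
grasp_force: 20.0
```

{"api": "play_rows", "payload": {"deltas": [[[-1,0,0,-0.1,0,0,0],[-1,0,0,-0.3,0,0,0],[-1,0,0,-0.5,0,0,0],[-1,0,0,-0.7,0,0,0],[-1,0,0,-0.9,0,0,0]]]}}

```text
time_s: 16.23
tcp_pos: [514.2, -253.5, 169.2]
tool_rot: [[-0.176, 0.984, 0.0], [0.984, 0.176, -0.0], [-0.0, 0.0, -1.0]]
wrist_force: [0.4, -0.7, 0.1]
grip_width: 19.4
grasp_force: 20.0
```

{"api": "play_rows", "payload": {"deltas": [[[-1,0,0,-0.2,0,0,0],[-1,0,0,-0.4,0,0,0],[-1,0,0,-0.6,0,0,0],[-1,0,0,-0.8,0,0,0],[-1,0,0,-0.8,0,0,0]]]}}

```text
time_s: 16.85
tcp_pos: [514.8, -253.9, 249.8]
tool_rot: [[-0.176, 0.984, 0.003], [0.984, 0.176, -0.002], [-0.003, 0.003, -1.0]]
wrist_force: [0.1, 0.2, 0.0]
grip_width: 19.6
grasp_force: 20.0
```

```bash
python3 - <<'E'
from h import *
from rig import ctrl
s=ctrl.grab_frame('scene');w=ctrl.grab_frame('wrist');t=ctrl.grab_frame('top')
for n,f in zip('swt',(s,w,t)): pickle.dump(f,open(f'l_{n}.pkl','wb'))
c=np.zeros((600,800,3),np.uint8)
c[:,:400]=cv2.resize(s['pixels'][95:215,305:385,::-1],(400,600),interpolation=2)
c[:420,400:]=w['pixels'][:,100:500,::-1];c[420:,400:]=cv2.resize(t['pixels'][160:250,330:510,::-1],(400,180))
cv2.imwrite('pics/l1.png',c);o=ctrl.get_obs();print(o['tcp_pos'],o['grip_width'],o['grasp_force'])
print(goto(ctrl,(600,99.5,250),95))
E
```

```text
[ 513.84362081 -253.25833591  247.0804409 ] 19.422991661380742 20.00029742717743
(array([ 3.322,  1.468, -0.028]), array([-0.001, -0.001,  0.114]))
```

View pics/l1.png

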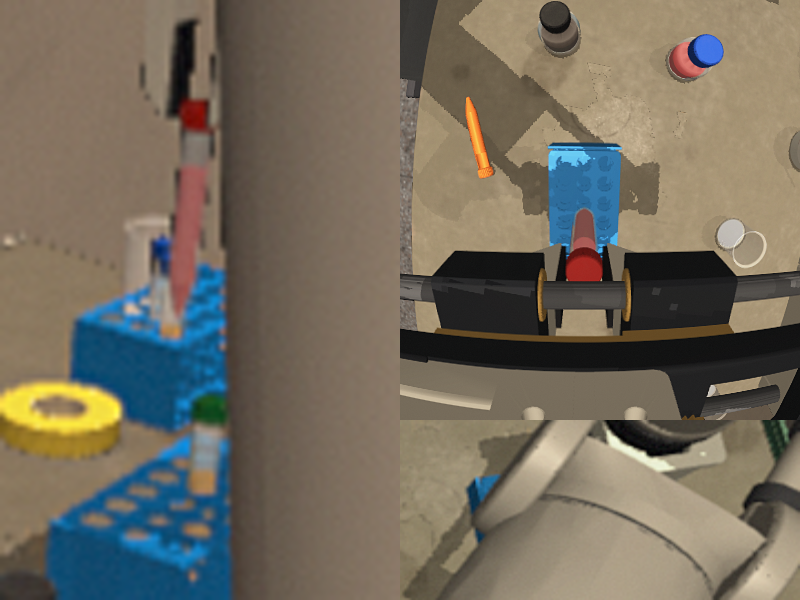

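Scene crop: the red-capped tube hangs clear of the rack, with its cap at (195,115) and tip near (180,328). In the wrist view the cap is at (584,268) and the tip at about (583,209). I'll check the tilt by triangulating.

```bash
python3 - <<'E'
from h import *
s=pickle.load(open('l_s.pkl','rb'));w=pickle.load(open('l_w.pkl','rb'))
tip=tri(s,(305+180/5,95+328/5),w,(283,209),0,1);cap=tri(s,(305+195/5,95+115/5),w,(284,266),0,1)
print(tip,cap,tip-cap,np.linalg.norm(tip-cap))
def tilt(f,fish,u):pass
R=w['world_from_camera'];print(np.round(R,3).tolist())
# predicted wrist pixel of tip for an upright tube whose cap centre is at TCP xy
def proj(f,p,fish=0):
    c=np.linalg.inv(f['world_from_camera'])@np.r_[p,1];x,y,z=c[:3]
    if fish: r=np.hypot(x,y);k=np.arctan2(r,z)/r;return np.array([f['cx']+f['fx']*x*k,f['cy']+f['fy']*y*k]).round(1)
    return np.array([f['cx']+f['fx']*x/z,f['cy']+f['fy']*y/z]).round(1)
for z in(172,278,284): print(z,proj(w,(514.3,-253.5,z),1),proj(s,(514.3,-253.5,z)),proj(w,(514.3,-255.5,z),1),proj(w,(513,-256,z),1))
h=cv2.cvtColor(w['pixels'],cv2.COLOR_RGB2HSV)
for a,c,b in blobs(w,(0,60,60),(8,255,255),40,(250,190,320,300)): print(a,c,b)
for a,c,b in blobs(s,(0,60,60),(8,255,255),20,(325,105,352,170)): print(a,c,b)
for a,c,b in blobs(s,(172,60,60),(180,255,255),20,(325,105,352,170)): print(a,c,b)
E
```

```text
[ 512.89318462 -255.52532589  169.54382464] [ 514.35862209 -254.37051947  280.53855356] [  -1.46543746   -1.15480642 -110.99472892] 111.01040912088827
[[0.985, 0.168, 0.049, 501.26], [0.175, -0.947, -0.271, -180.436], [0.001, 0.275, -0.961, 435.046], [0.0, 0.0, 0.0, 1.0]]
172 [283.6 208.7] [339.6 159.8] [283.1 210.9] [281.5 211.3]
278 [283.6 262.8] [343.6 119.1] [283.  266.2] [280.4 266.6]
284 [283.6 267.8] [343.8 116.7] [282.9 271.2] [280.3 271.6]
1820 [283.8, 251.9] [265, 209, 38, 73]
40 [343.8, 118.0] [341, 115, 7, 7]
152 [342.0, 140.3] [339, 128, 8, 30]
```

The tube is upright to within about 1°, with the tip about 78 mm below the reported TCP height. Carrying it now at tip z≈172.

{"api": "play_rows", "payload": {"deltas": [[[-1,0.1,0.05,0,0,0,0],[-1,0.27,0.12,0,0,0,0],[-1,0.46,0.2,0,0,0,0],[-1,0.65,0.29,0,0,0,0],[-1,0.83,0.37,0,0,0,0]]]}}

```text
time_s: 17.62
tcp_pos: [536.6, -163.5, 248.0]
tool_rot: [[-0.176, 0.984, 0.0], [0.984, 0.176, -0.0], [-0.0, 0.0, -1.0]]
wrist_force: [-0.3, 0.5, -0.8]
grip_width: 19.4
grasp_force: 20.0
```

{"api": "play_rows", "payload": {"deltas": [[[-1,0.17,0.07,0,0,0,0],[-1,0.33,0.15,0,0,0,0],[-1,0.5,0.22,0,0,0,0],[-1,0.66,0.29,0,0,0,0],[-1,0.83,0.37,0,0,0,0]]]}}

```text
time_s: 18.25
tcp_pos: [558.3, -76.1, 247.9]
tool_rot: [[-0.175, 0.985, 0.0], [0.985, 0.175, -0.0], [-0.0, 0.0, -1.0]]
wrist_force: [-0.2, 0.7, -0.8]
grip_width: 19.1
grasp_force: 20.0
```

{"api": "play_rows", "payload": {"deltas": [[[-1,0.17,0.07,0,0,0,0],[-1,0.33,0.15,0,0,0,0],[-1,0.5,0.22,0,0,0,0],[-1,0.66,0.29,0,0,0,0],[-1,0.83,0.37,0,0,0,0]]]}}

```text
time_s: 18.88
tcp_pos: [580.1, 12.2, 247.9]
tool_rot: [[-0.175, 0.984, 0.0], [0.984, 0.175, -0.0], [-0.0, 0.0, -1.0]]
wrist_force: [-1.0, -0.3, -0.4]
grip_width: 19.6
grasp_force: 20.0
```

{"api": "play_rows", "payload": {"deltas": [[[-1,0.17,0.07,0,0,0,0],[-1,0.35,0.15,0,0,0,0],[-1,0.54,0.24,0,0,0,0],[-1,0.74,0.32,0,0,0,0],[-1,0.84,0.37,0,0,0,0]]]}}

```text
time_s: 19.5
tcp_pos: [601.7, 101.9, 247.8]
tool_rot: [[-0.177, 0.984, -0.0], [0.984, 0.177, -0.0], [0.0, -0.0, -1.0]]
wrist_force: [-1.0, -0.6, 0.2]
grip_width: 19.4
grasp_force: 20.0
```

{"api": "play_rows", "payload": {"deltas": [[[-1,0,0,0,0,0,0],[-1,0,0,0,0,0,0],[-1,0,0,0,0,0,0],[-1,0,0,0,0,0,0],[-1,0,0,0,0,0,0]]]}}

```text
time_s: 20.12
tcp_pos: [601.5, 99.9, 248.0]
tool_rot: [[-0.175, 0.985, 0.0], [0.985, 0.175, -0.0], [-0.0, 0.0, -1.0]]
wrist_force: [0.3, 0.9, -0.7]
grip_width: 19.0
grasp_force: 20.0
```

```bash
cat >>h.py <<'E'
def proj(f,p,fish=0):
    c=np.linalg.inv(f['world_from_camera'])@np.r_[p,1];x,y,z=c[:3]
    if fish: r=np.hypot(x,y);k=np.arctan2(r,z)/r;return np.array([f['cx']+f['fx']*x*k,f['cy']+f['fy']*y*k]).round(1)
    return np.array([f['cx']+f['fx']*x/z,f['cy']+f['fy']*y/z]).round(1)
E
python3 - <<'E'
from h import *
from rig import ctrl
s=ctrl.grab_frame('scene');w=ctrl.grab_frame('wrist')
for n,f in zip('sw',(s,w)): pickle.dump(f,open(f'v_{n}.pkl','wb'))
o=ctrl.get_obs();p=o['tcp_pos'];print(p,o['grip_width'],o['qpos'])
print('tip pred',proj(s,p-[1,1.3,78]),proj(w,p-[1,1.3,78],1),'well',proj(s,(600,99.5,75)),proj(w,(600,99.5,75),1))
for nm,lo,hi in(('redA',(0,60,60),(8,255,255)),('redB',(172,60,60),(180,255,255))):
    for n,f,r in(('s',s,(180,110,260,260)),('w',w,(250,150,330,300))):
        for a,c,b in blobs(f,lo,hi,25,r): print(nm,n,a,c,b)
for n,f,k,r in(('s',s,0,(150,150,260,260)),('w',w,1,(150,90,420,260))):
    for a,c,b in blobs(f,(100,80,40),(125,255,255),25,r): print('blue',n,a,c,b,onz(f,*c,131 if n=='s' else 134,k).round(1))
c=np.zeros((600,800,3),np.uint8)
c[:,:400]=cv2.resize(s['pixels'][130:250,170:250,::-1],(400,600),interpolation=2)
c[:,400:]=cv2.resize(w['pixels'][130:280,230:330,::-1],(400,600),interpolation=2)
cv2.imwrite('pics/v1.png',c)
E
```

```text
[601.52956536 100.09555032 247.94195407] 19.212172942698015 [ 2.25278288e+00  2.71141748e+01  6.77691972e+01 -4.46680050e-03
  8.51121162e+01 -7.84296446e+00]
tip pred [205.7 186.4] [282.2 209.5] well [208.3 224.5] [282.3 185.9]
redA s 43 [201.1, 138.7] [198, 134, 10, 9]
redA s 1234 [191.3, 172.5] [180, 141, 29, 62]
redA s 111 [229.0, 149.7] [223, 145, 13, 10]
redA s 37 [236.3, 172.9] [232, 170, 9, 6]
redA s 56 [256.8, 218.2] [253, 211, 7, 16]
redA w 1838 [283.8, 251.6] [266, 209, 37, 73]
blue s 65 [257.1, 196.2] [255, 190, 5, 14] [552.2  -6.3]
blue s 127 [198.8, 210.9] [190, 205, 18, 13] [577.8 134.4]
blue s 61 [215.9, 208.5] [212, 205, 9, 8] [563.3 100.6]
blue s 140 [185.4, 215.5] [176, 209, 19, 14] [578.4 166.5]
blue s 26 [243.5, 251.3] [241, 249, 6, 6] [394.1 159.4]
blue w 344 [257.5, 123.2] [247, 113, 22, 21] [565.6 165.7]
blue w 338 [293.8, 128.1] [284, 118, 21, 21] [599.1 166.9]
blue w 334 [252.7, 157.6] [243, 148, 21, 20] [566.4 133.4]
blue w 338 [288.5, 162.5] [279, 152, 20, 21] [600.  134.5]
blue w 58 [195.5, 178.8] [193, 174, 6, 11] [514.6 104.4]
blue w 342 [248.6, 191.1] [239, 181, 21, 21] [567.5 101.1]
```

{"api": "play_rows", "payload": {"deltas": [[[-1,0.02,0,0,0,0,0],[-1,0.02,0,0.15,0,0,0],[-1,0.02,0,0.3,0,0,0],[-1,0.02,0,0.45,0,0,0],[-1,0.02,0,0.55,0,0,0]]]}}

```text
time_s: 20.85
tcp_pos: [600.7, 102.2, 191.2]
tool_rot: [[-0.176, 0.984, -0.002], [0.984, 0.176, -0.0], [0.0, -0.002, -1.0]]
wrist_force: [0.4, 0.1, -0.9]
grip_width: 19.4
grasp_force: 20.0
```

{"api": "play_rows", "payload": {"deltas": [[[-1,0,0,0.1,0,0,0],[-1,0,0,0.16,0,0,0],[-1,0,0,0.2,0,0,0],[-1,0,0,0.2,0,0,0],[-1,0,0,0.2,0,0,0]]]}}

```text
time_s: 21.48
tcp_pos: [601.4, 102.2, 173.3]
tool_rot: [[-0.176, 0.984, 0.001], [0.984, 0.176, -0.0], [-0.0, 0.001, -1.0]]
wrist_force: [-0.7, 0.8, 0.2]
grip_width: 19.3
grasp_force: 20.0
```

```bash
python3 - <<'E'
from h import *
from rig import ctrl
s=ctrl.grab_frame('scene');w=ctrl.grab_frame('wrist')
for n,f in zip('sw',(s,w)): pickle.dump(f,open(f'x_{n}.pkl','wb'))
o=ctrl.get_obs();p=o['tcp_pos'];print(p,o['grip_width'])
print('tip pred',proj(s,p-[1,1.3,78]),proj(w,p-[1,1.3,78],1),'well',proj(s,(600,100,75)),proj(w,(600,100,75),1))
for a,c,b in blobs(w,(0,60,60),(8,255,255),40,(250,150,330,300)): print(a,c,b)
for a,c,b in blobs(w,(100,80,40),(125,255,255),60,(150,30,420,260)): print('blue',c,onz(w,*c,134,1).round(1))
c=np.zeros((600,800,3),np.uint8)
c[:,:400]=cv2.resize(s['pixels'][155:245,180:240,::-1],(400,600),interpolation=2)
c[:,400:]=cv2.resize(w['pixels'][140:260,244:324,::-1],(400,600),interpolation=2)
cv2.imwrite('pics/x1.png',c)
E
```

```text
[601.3874666  102.21215471 173.28339458] 19.483098077554942
tip pred [207.1 216.8] [282.1 209.6] well [208.1 224.5] [281.6 204.4]
1826 [283.8, 251.2] [266, 209, 37, 73]
blue [248.6, 127.4] [565.6 165.9]
blue [296.7, 134.4] [599.1 166.7]
blue [242.8, 172.6] [566.5 133.7]
blue [289.7, 179.5] [600.  134.5]
blue [176.7, 194.2] [519.7 109.8]
blue [237.9, 215.8] [567.6 101.5]
```

View pics/x1.png

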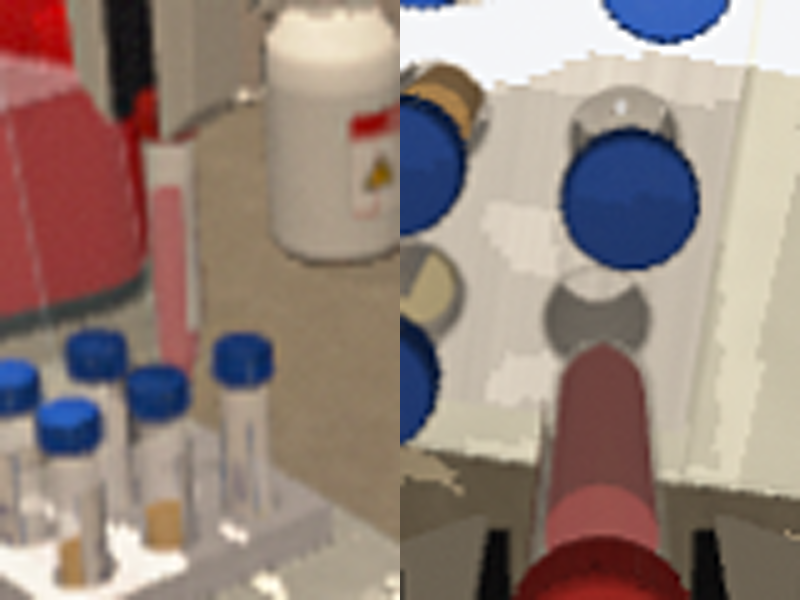

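The wrist crop shows the well mouth centred near (598,319) and the tube tip at about (603,346), in front of it with the tip about 20 mm above the mouth. The scene crop shows the tube upright beside the back caps.

```bash
python3 - <<'E'
from h import *
w=pickle.load(open('x_w.pkl','rb'))
print('well',onz(w,283.6,203.9,75,1))
for z in(92,95.3,98): print('tip',z,onz(w,284.2,209.5,z,1))
# refine well: left/right/top rim of dark mouth
g=cv2.cvtColor(w['pixels'],cv2.COLOR_RGB2GRAY)
for r in range(192,214,2): print(r,g[r,266:302].tolist())
E
```

```text
well [601.68870538 100.76440583]
tip 92 [602.26792115 100.40997974]
tip 95.3 [602.09662333 101.33158092]
tip 98 [601.95647056 102.08561825]
192 [206, 211, 213, 213, 210, 211, 210, 209, 211, 195, 187, 192, 197, 202, 201, 189, 167, 107, 52, 41, 48, 53, 55, 55, 54, 54, 54, 46, 37, 53, 72, 143, 187, 194, 189, 186]
194 [196, 199, 201, 199, 199, 209, 211, 211, 212, 197, 179, 176, 172, 173, 174, 179, 187, 185, 180, 172, 162, 156, 132, 140, 160, 164, 159, 161, 180, 190, 191, 190, 189, 189, 187, 186]
196 [190, 191, 193, 190, 191, 191, 189, 191, 181, 154, 146, 176, 188, 187, 187, 189, 193, 188, 183, 181, 185, 189, 187, 188, 164, 168, 185, 183, 184, 186, 188, 188, 188, 188, 187, 186]
198 [191, 192, 193, 192, 192, 191, 192, 176, 130, 96, 90, 107, 137, 179, 191, 194, 194, 188, 183, 184, 191, 172, 144, 113, 94, 99, 143, 168, 182, 188, 188, 188, 189, 187, 187, 185]
200 [191, 193, 191, 191, 191, 191, 176, 130, 95, 90, 93, 94, 97, 95, 101, 122, 127, 124, 123, 117, 109, 101, 99, 97, 98, 97, 100, 142, 181, 189, 189, 188, 188, 186, 185, 185]
202 [192, 192, 191, 190, 192, 188, 154, 103, 88, 94, 96, 98, 1
[... 304 characters left out ...]
2, 192, 189, 191, 191, 189, 162, 117, 94, 97, 99, 100, 100, 101, 101, 102, 103, 103, 105, 105, 103, 102, 100, 102, 101, 97, 93, 127, 170, 187, 189, 188, 186, 186, 185, 185]
208 [191, 190, 190, 189, 189, 190, 178, 152, 115, 97, 99, 101, 102, 107, 123, 118, 117, 107, 95, 98, 111, 121, 112, 94, 95, 94, 119, 153, 183, 190, 188, 188, 186, 185, 184, 186]
210 [195, 189, 188, 189, 187, 187, 198, 202, 164, 126, 104, 101, 115, 109, 99, 88, 81, 79, 78, 78, 82, 84, 102, 121, 122, 135, 162, 184, 188, 188, 188, 186, 187, 185, 184, 188]
212 [211, 209, 209, 210, 207, 208, 207, 208, 207, 187, 160, 126, 95, 78, 79, 79, 79, 80, 80, 80, 80, 80, 78, 80, 106, 147, 161, 182, 189, 188, 188, 187, 186, 185, 185, 188]
```

The tip is within about 1 mm of the well axis. I'll lower a further 8 mm and settle.

{"api": "play_rows", "payload": {"deltas": [[[-1,0,0,0.03,0,0,0],[-1,0,-0.005,0.06,0,0,0],[-1,0,-0.005,0.08,0,0,0],[-1,0,-0.005,0.08,0,0,0],[-1,0,-0.005,0.08,0,0,0]]]}}

```text
time_s: 22.2
tcp_pos: [600.7, 102.1, 164.9]
tool_rot: [[-0.176, 0.984, 0.0], [0.984, 0.176, -0.0], [-0.0, 0.0, -1.0]]
wrist_force: [-0.1, -0.1, -0.1]
grip_width: 19.5
grasp_force: 20.0
```

{"api": "play_rows", "payload": {"deltas": [[[-1,0,0,0,0,0,0],[-1,0,0,0,0,0,0],[-1,0,0,0,0,0,0],[-1,0,0,0,0,0,0],[-1,0,0,0,0,0,0]]]}}

```text
time_s: 22.82
tcp_pos: [600.7, 102.1, 164.9]
tool_rot: [[-0.176, 0.984, 0.0], [0.984, 0.176, -0.0], [-0.0, 0.0, -1.0]]
wrist_force: [0.4, -0.1, -0.0]
grip_width: 19.4
grasp_force: 20.0
```

```bash
python3 - <<'E'
from h import *
from rig import ctrl
w=ctrl.grab_frame('wrist');s=ctrl.grab_frame('scene');o=ctrl.get_obs();print(o['tcp_pos'],o['grip_width'],o['grasp_force'],o['wrist_force'])
g=cv2.cvtColor(w['pixels'],cv2.COLOR_RGB2GRAY)
for r in range(196,216,2): print(r,g[r,266:302].tolist())
print('well pred',proj(w,(601.1,101,75),1))
for a,c,b in blobs(s,(172,60,60),(180,255,255),15,(195,165,225,240)): print('s',a,c,b)
for a,c,b in blobs(s,(0,60,60),(8,255,255),15,(195,165,225,240)): print('s',a,c,b)
E
```

```text
[600.71053695 102.14410263 164.90296031] 19.239512343492674 20.000178515911102 [ 0.01197876 -0.36676747  0.15413923]
196 [192, 189, 197, 199, 196, 208, 211, 209, 210, 211, 210, 211, 189, 171, 168, 175, 180, 184, 171, 160, 157, 133, 80, 49, 50, 57, 58, 52, 74, 138, 160, 165, 185, 192, 188, 187]
198 [191, 191, 192, 192, 190, 189, 190, 189, 191, 180, 158, 157, 177, 185, 185, 187, 191, 191, 186, 182, 180, 187, 189, 187, 186, 168, 176, 189, 186, 183, 186, 188, 188, 188, 186, 185]
200 [191, 191, 191, 190, 190, 189, 190, 193, 167, 123, 96, 89, 124, 154, 183, 191, 194, 191, 185, 183, 184, 192, 171, 142, 113, 94, 97, 142, 169, 182, 187, 187, 188, 188, 188, 185]
202 [190, 192, 190, 189, 190, 190, 193, 164, 113, 90, 92, 94, 95, 95, 102, 103, 121, 126, 123, 116, 114, 103, 97, 99, 98, 97, 96, 100, 141, 174, 186, 187, 188, 188, 186, 185]
204 [190, 191, 190, 190, 190, 190, 175, 135, 96, 92, 95, 97, 97, 99, 99, 101, 100, 100, 101, 101, 102, 101, 97, 99, 99, 99, 98, 95, 111, 158, 184, 188, 188, 188, 186, 184]
206 [190, 191, 190, 190, 190, 191, 170, 130, 98, 92, 93, 97, 97, 100, 100, 101, 102, 103, 103, 101, 101, 100, 101, 102, 100, 98, 99, 96, 99, 148, 182, 189, 187, 187, 185, 183]
208 [190, 191, 189, 190, 189, 189, 174, 134, 98, 94, 98, 98, 98, 103, 120, 117, 116, 104, 97, 98, 111, 120, 111, 94, 97, 101, 99, 95, 118, 154, 182, 188, 186, 187, 184, 184]
210 [191, 189, 188, 190, 190, 188, 188, 163, 123, 97, 97, 101, 114, 109, 98, 89, 80, 78, 78, 78, 83, 84, 102, 121, 115, 103, 98, 98, 136, 178, 188, 188, 187, 186, 185, 184]
212 [191, 189, 187, 189, 188, 187, 188, 185, 173, 139, 114, 109, 93, 80, 78, 80, 79, 79, 80, 78, 80, 78, 78, 80, 96, 114, 116, 141, 175, 187, 187, 188, 186, 185, 183, 185]
214 [190, 204, 204, 202, 201, 201, 201, 202, 191, 173, 125, 82, 75, 78, 79, 78, 80, 79, 79, 79, 80, 80, 80, 78, 77, 81, 136, 156, 180, 188, 188, 187, 186, 185, 184, 183]
well pred [283.9 206. ]
s 301 [201.5, 190.6] [195, 172, 15, 42]
```

```bash
python3 -c "
from rig import ctrl
print(ctrl.sign_off())"
```

```text
the job is handed in; nothing more can be done
None
```

I opened the hood and left it resting on its stop. The red-capped tube is held upright about 12 mm above the empty well and within about 1 mm of its axis, by my camera estimate. I handed the job in after about 23 s on the robot's clock; no verdict came back.

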